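# Torque down the filter vessel's plug

## Task

Tighten the square-headed plug on top of the steel filter vessel to its set torque: fit the square box end of the torque wrench fully down over the plug head, then turn the handle clockwise (seen from above) until the wrench's breakaway joint clearly gives, and stop there: do not force the handle on to the end of its break travel. Then ease off so that the handle straightens again and let go, leaving the plug tight and the wrench lying fully seated on it. Press and pull gently, and leave the other things on the bench where they stand.

Things in the scene. Friction and masses are not known exactly. Their poses are not given: they have to be found in the camera images.
- vessel: Round steel filter vessel, fixed to the bench; origin at the centre of its underside, z up. Lid 124 across, its top 50 above the bench; base flange 140 across. Two brass side ports reach 74 from its axis, 24 above the bench.
- plug_seat (a point): On the vertical axis of the closing plug on the vessel's lid, on the top face of the plug's round flange (92 across), 56 above the bench: the wrench's underside rests here when fully seated. Above it stands the plug's square head, 36 x 36, 36.5 high, its top 4.5 stepped in to 34.5 and 32 wide as a lead-in. x, y axes parallel to the sides of the square, z up; they turn with the plug.
- plug_mark (a point): By a small brass pin on the rim of the plug's flange, 44 from the axis along plug_seat's x; turns with the plug. The plug turns stiffly (about 0.25 N m) clockwise seen from above and comes up hard on its seat after some 0.3 to 0.9 rad (how far is unknown). It stays where it is left.
- wrench: Loose break-over torque wrench, about 0.5 kg, at first flat on the bench. Origin: centre of the square through-hole (38 x 38) of its box end (56 x 56, 40 high, sides parallel to x, y), on the underside; z up; x towards the handle. It balances about 37 from the origin. Next to the box end a neck 30 wide, 24 high to 66 from the origin (good for carrying), then a shank 22 wide to 118, then a black grip 26 wide, 24 high to 243.
- wrench_pivot (a point): Vertical breakaway pivot, 48 from the wrench's origin, 12 above the underside. With the box end held it stays rigid to 0.80 N m clockwise (seen from above) about the pivot, 6.9 N at wrench_grip; then it gives: the handle bends clockwise, load growing 1.2 N m per rad, to an end stop at 0.36 rad. Given: over 0.1 rad; forced: over 0.3. A spring straightens it. Rigid the other way.
- wrench_grip (a point): Middle of the wrench's black grip, 117 from the pivot, 165 from the wrench's origin, 12 above the underside; x along the handle, away from the pivot, z up. It follows the handle when the joint gives: the angle between this x and the wrench's x is the bend.
- dish: Bystander: low open glass dish, 76 across, 18 high; origin at the centre of its underside.
- jar: Bystander: small closed clear jar, 44 across, 40 high; origin at the centre of its underside.
- collar: Bystander: plain steel ring, 76 across, 18 high; origin at the centre of its underside.
- block: Bystander: bare aluminium block 60 x 40 x 30 high; origin at the centre of its underside.
- beaker: Bystander: glass beaker, 76 across, 100 high; origin at the centre of its underside.
Mind the look-alikes: they are no part of the job. What is shaped like the vessel but blue or green is not meant.

How it is judged:
On the way, in this order (a step that is already met when the one before it is completed fails the run):
1. the wrench's box end is fully down over the plug head (horizontal distance between wrench and plug_seat below 0.005 m and z of wrench in the frame of plug_seat below 0.004 m and angle between wrench's own z axis and vertical below 0.1 rad), for 0.2 s.
2. with the wrench on the plug and the plug hard on its seat, the breakaway joint gives (bend over 0.1 rad) (all of step 1 and angle between the x axis of wrench and the x axis of wrench_grip, either way round above 0.1 rad), for 0.1 s.
At the end, for the whole second after the job is handed in: The wrench lies at rest on the plug, released: its origin within 5 mm sideways of plug_seat and less than 4 mm above it, tilted less than 0.1 rad, its handle straight again (bend below 0.05 rad); the plug has been turned and left tight (plug_mark over 10 mm from where it started) (all of step 1 and angle between the x axis of wrench and the x axis of wrench_grip, either way round below 0.05 rad and distance of plug_mark from where it was at the start of the episode above 0.01 m and linear speed of wrench below 0.02 m/s and angular speed of wrench below 0.1 rad/s); the robot touches nothing.
It fails at once if the wrench is pressed hard (over 30 N) on the plug or vessel while not yet seated (contact force between wrench and vessel above 30 N and z of wrench in the frame of plug_seat above 0.006 m).
It fails at once if the handle is forced on towards the end of its break travel (bend over 0.3 rad: over-torqued) (angle between the x axis of wrench and the x axis of wrench_grip, either way round above 0.3 rad).
It fails at once if the robot strikes or leans on the vessel itself (over 15 N) (contact force between any of the fingers, the arm and vessel above 15 N).
It fails at once if a bystander is shoved more than 30 mm or tipped (distance of any of dish, jar, collar, block, beaker from where it was at the start of the episode above 0.03 m or angle between any of dish, jar, collar, block, beaker's own z axis and vertical above 0.5 rad).
It also fails if it takes over 72 s, if anything falls off the work surface, if the arm or the gripper's body presses on something with over 40 N, if the wrist force passes 120 N, or if a joint passes its speed limit or range.

## Robot

A 6-joint arm with a two-finger parallel gripper is mounted at the origin on the work surface. World frame = base frame: x ahead of the robot, y to its left, z up, the work surface at z = 0. Lengths are in m, angles in rad, forces in N, time in s.
With the tool pointing down it reaches from about 0.375 to 0.975 m from the base axis. Payload 3.8 kg.
Tool frame: the origin (TCP) lies midway between the tips of the shut fingers; the grasp point (between the pads) lies 19 mm behind it; z points along the fingers, y is the line along which they close (so a half turn about z gives the same grasp; the last joint's range is limited). The gripper opens to 88 mm and grips with 3 to 60 N. Pads are 18 mm wide; open, the fingers measure 123 mm over their backs; the gripper's body (75 mm by 187 mm) begins 45 mm behind the grasp point.
Start: joints at [-1.267, 0.264, 1.604, -0, 1.274, -0.037], TCP at [0.226, -0.636, 0.239] pointing down, gripper open.
Joint ranges: [-2.63, 2.63], [-0.94, 2.18], [0.31, 2.57], [-1.31, 4.45], [0, 2.66], [-2.55, 2.55]. Speed limits (rad/s): [2.57, 2.57, 3.14, 3.14, 3.14, 3.14].

## Interface

Orientations are given as a rotation vector (axis times angle).
In Python, from station import read_state, grab_frame, get_calibration, hand_in gives the robot as it stands. The module is installed in compiled form; this text tells all that it offers.
- The arm moves only by the shell command python3 -m inch 'ROWS'. ROWS is JSON, one flat list of numbers, 7 for each row, row after row: the turn, a rotation vector about the tool's x, y, z in degrees, then the shift along the tool's x, y, z in m, then the gripper's target within -1 to 1 (shut at 1, half-way at 0, fully open at -1). A call has 1 to 20 rows; each row shifts and turns the commanded pose from where the row before left it, along the tool's axes as they then stand; what a row does not reach is not made up. A row lasts 1/12 s, in which the tool goes at most 41.7 mm and 7.16 degrees, less where a joint would pass 70% of its speed; a pose out of reach is approached as far as the arm can. A call is refused whole if a number of a shift passes 0.0417 or a number of a turn 7.16, either way. A call with a gripper value outside its range is refused whole. The fingers move at their own pace and stop on an object; the grip force is fixed at half the most. Time passes only in rows, so rows that do not move let the fingers close. It gives the time, the measured TCP pose, the force, the opening and the grip force at its end, in the units of the state.
- read_state(): the state, without advancing time (a new reading comes with each control period).
- grab_frame(name): name is "side" or "top" or "wrist"; returns (picture, depth): 420x560x3 uint8, red, green, blue; 420x560 float32, m along the optical axis (not along the pixel's ray), 0 where there is no reading.
- get_calibration(name): a dict with "intrinsics" (3x3 intrinsics, pixels), "rvec" (rotation vector, rad) and "tvec" (3), from world to camera coordinates, as OpenCV has them. Camera axes: x right, y down, z forward; pixel columns grow to the right and rows downward; lengths in m; the calibration is good to about 2 mm. A picture is of the moment at which its call begins: read the wrist's pose just before it. get_calibration takes no time and is no camera call; for the wrist camera it gives the pose at the moment of the call.
- hand_in(): hands the job in; it is judged then, once.
The state is a dict: "t": time; "qpos": joint angles; "qd": joint speeds; "joint_torque": joint torques, N m; "ee_pos": TCP position; "tcp_rot": TCP orientation; "wrist_force": force on the tool from outside, world axes, zero at the start; "wrist_torque": the same for the moment, N m; "finger_gap": opening from 0.0 (shut) to 1.0 (fully open); "finger_force": force on a finger pad.
Only numpy, scipy, OpenCV 4.12 (cv2) and the standard library are available. Lean on these libraries where they do the work, as an engineer would, in place of code of your own. Each camera call takes 0.05 s, during which the arm holds its last target. There are 200 camera calls.

## Working session

There is one attempt and no reset: what is moved stays moved. The work goes in short steps, Python scripts to look and compute and a shell command to move; the robot and the scene stay as the last step left them, time stands still between calls to the robot, and variables do not carry over. Pictures are saved under pics/ and viewed, at most 10 in all, crops included, and the job is handed in when it is done.

```bash
mkdir -p pics
cat > h.py <<'E'
import numpy as np, cv2
from station import read_state, grab_frame, get_calibration
def cam(n):
    c=get_calibration(n); R=cv2.Rodrigues(np.array(c["rvec"],float))[0]; return np.array(c["intrinsics"]),R,np.array(c["tvec"],float).ravel()
def ray(C,uv,z):
    K,R,t=C; uv=np.atleast_2d(np.array(uv,float)); d=np.c_[uv,np.ones(len(uv))]@np.linalg.inv(K).T@R; o=-R.T@t
    return o+d*((z-o[2])/d[:,2])[:,None]
def cloud(C,D):
    K,R,t=C; v,u=np.mgrid[:D.shape[0],:D.shape[1]]
    p=np.stack([(u-K[0,2])/K[0,0]*D,(v-K[1,2])/K[1,1]*D,D],-1); return (p-t)@R
E
python3 - <<'E'
from h import *
s=read_state(); print(s)
for n in("top","side"):
    C=cam(n);im,D=grab_frame(n); cv2.imwrite(f"pics/{n}0.png",im[...,::-1]); np.savez(f"{n}0.npz",im=im,D=D)
    print(n,-C[1].T@C[2],C[1][2])
E
```

```text
{'t': 0.0, 'qpos': array([-1.26690864e+00,  2.64732156e-01,  1.60534626e+00,  9.06006440e-06,
        1.27368055e+00, -3.68896044e-02]), 'qd': array([ 0.00135884,  0.00076449, -0.00161744, -0.00076292, -0.00204609,
       -0.0021793 ]), 'joint_torque': array([ 1.31691802e-03, -5.02109385e+01, -3.56875420e+01,  7.29432539e-02,
        2.91868084e-02, -1.71848701e-04]), 'ee_pos': array([ 0.22539843, -0.63551963,  0.23741712]), 'tcp_rot': array([-3.09398266e+00, -5.32336964e-01,  4.39144751e-04]), 'wrist_force': array([-0.14558611,  0.20043941, -0.81240043]), 'wrist_torque': array([-0.0371311 ,  0.01722457, -0.08497629]), 'finger_force': 0.0, 'finger_gap': 0.9974064286188404}
top [0.3451872  0.06263677 0.87545092] [ 0.1584596  -0.00823479 -0.98733112]
side [0.1728838  0.70753842 0.69543557] [ 0.34287657 -0.6753389  -0.65295714]
```

View pics/top0.png

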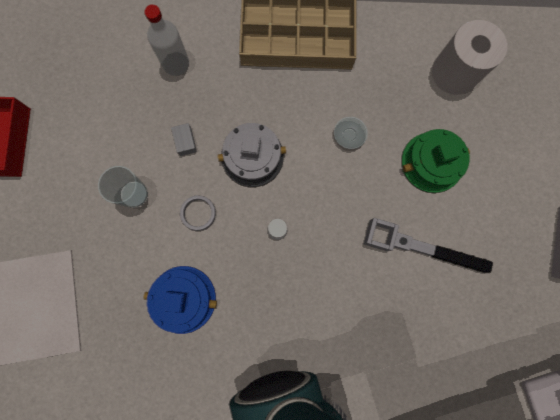

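View pics/side0.png

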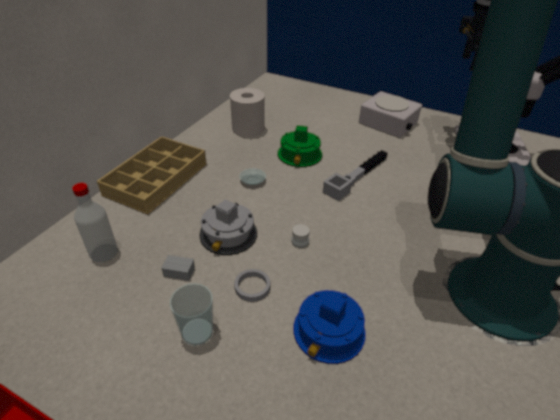

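Candidates for the vessel in the top view are steel grey (252,152), blue (181,300) and green (436,161). The grey one is meant, since blue and green are excluded. The only wrench has its box end at (382,235) and its black grip reaching (490,266). I'll measure both and confirm in one crop.

Run:
```python
from h import *
C=cam("top"); f=np.load("top0.npz"); im,D=f["im"],f["D"]; P=cloud(C,D); Z=P[...,2]
def box(a,b,c,d):
    m=np.zeros(D.shape,bool); m[b:d,a:c]=1; return m
for nm,m in [("head",box(225,125,285,185)&(Z>.08)&(Z<.11)&(D>0)),("lid",box(210,110,295,195)&(Z>.045)&(Z<.065))]:
    p=P[m]; r=cv2.minAreaRect((p[:,:2]*1000).astype(np.float32)); print(nm,m.sum(),np.median(p,0),r)
# head top contour pixels
m=(box(225,125,285,185)&(Z>.088)&(Z<.11)); print(np.percentile(Z[m],[5,50,95]))
# wrench
m=box(355,205,500,285)&(Z>.012)&(Z<.06); p=P[m]; print("wr",m.sum(),cv2.minAreaRect((p[:,:2]*1000).astype(np.float32)))
mb=m&(Z>.032); p=P[mb]; r=cv2.minAreaRect((p[:,:2]*1000).astype(np.float32)); print("box",mb.sum(),r)
g=m&(im.max(-1)<50)&(Z<.032); p=P[g]; v=cv2.fitLine((p[:,:2]).astype(np.float32),cv2.DIST_L2,0,.01,.01).ravel(); print("grip",g.sum(),p.mean(0),v,cv2.minAreaRect((p[:,:2]*1000).astype(np.float32)))
a=cv2.resize(im[100:200,200:300],(400,400),interpolation=cv2.INTER_CUBIC);b=cv2.resize(im[195:295,355:500],(580,400))[:, :395]
cv2.imwrite("pics/crop1.png",np.hstack([a,b])[...,::-1])
for nm,u in [("blue",(181,300)),("green",(436,161)),("dish",(349,134)),("jar",(278,229)),("collar",(198,213)),("block",(184,140)),("beaker",(130,190))]: print(nm,ray(C,u,.02)[0].round(3))
```

```text
head 324 [0.59910899 0.11371079 0.09216273] ((601.302734375, 114.15254211425781), (36.13768768310547, 37.04066848754883), 84.33154296875)
lid 2195 [0.59400179 0.11268375 0.0537915 ] ((600.6045532226562, 114.46588897705078), (122.14241027832031, 121.8561019897461), 5.435036659240723)
[0.08920585 0.09244309 0.09483721]
wr 1848 ((405.096923828125, -269.3985595703125), (270.87969970703125, 56.271366119384766), 74.95648956298828)
box 435 ((432.9111328125, -166.24069213867188), (56.602848052978516, 56.10116195678711), 74.86881256103516)
grip 757 [ 0.38667262 -0.33340113  0.02343468] [ 0.2573246   0.96632504  0.38667262 -0.33340114] ((407.9477844238281, -268.96636962890625), (269.88580322265625, 43.02610778808594), 77.7704086303711)
blue [0.285 0.248 0.02 ]
green [ 0.598 -0.291  0.02 ]
dish [ 0.654 -0.1    0.02 ]
jar [0.438 0.052 0.02 ]
collar [0.468 0.223 0.02 ]
block [0.629 0.264 0.02 ]
beaker [0.513 0.372 0.02 ]
```

View pics/crop1.png

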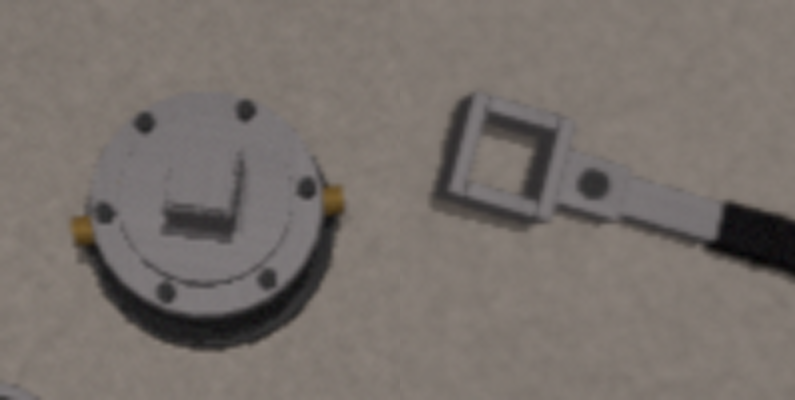

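The crop confirms it: bare steel vessel with brass ports and square head, and the wrench's box end with the pivot next to it. I'll move above the neck.

```bash
cat >> h.py <<'E'
def todo(xyz,yaw):
    "print shift in present tool axes to xyz, and turn about tool z (deg) to bring tool x to yaw (deg)"
    s=read_state(); R=cv2.Rodrigues(np.array(s["tcp_rot"]))[0]; a=np.degrees(np.arctan2(R[1,0],R[0,0]))
    print("pos",s["ee_pos"].round(4),"yaw",round(a,2),"shift",(R.T@(np.array(xyz)-s["ee_pos"])).round(4),"turn z",round(-((yaw-a+180)%360-180),2),"F",s["wrist_force"].round(2),"t",round(s["t"],2))
E
python3 -m inch '[0,0,0,0.0274,-0.0282,0,-1,0,0,0,0.0274,-0.0282,0,-1,0,0,0,0.0274,-0.0282,0,-1,0,0,0,0.0274,-0.0282,0,-1,0,0,0,0.0274,-0.0282,0,-1,0,0,0,0.0274,-0.0282,0,-1,0,0,0,0.0274,-0.0282,0,-1,0,0,0,0.0274,-0.0282,0,-1,0,0,0,0.0274,-0.0282,0,-1,0,0,0,0.0274,-0.0282,0,-1,0,0,0,0.0274,-0.0282,0,-1,0,0,0,0.0274,-0.0282,0,-1]'
python3 -m inch '[0,0,-6.94,0,0,0,-1,0,0,-6.94,0,0,0,-1,0,0,-6.94,0,0,0,-1,0,0,-6.94,0,0,0,-1,0,0,-6.94,0,0,0,-1,0,0,-6.94,0,0,0,-1,0,0,-6.94,0,0,0,-1,0,0,-6.94,0,0,0,-1,0,0,0,0,0,0,-1]'
python3 -c "
from h import *
todo([.4220,-.2067,.004],74.9)"
```

```text
t: 1.1
ee_pos: [0.4224, -0.2054, 0.2384]
tcp_rot: [-3.096, -0.532, 0.0]
wrist_force: [1.5, 0.6, -0.4]
finger_gap: 1.002
finger_force: 0.0
t: 1.85
ee_pos: [0.422, -0.2071, 0.2382]
tcp_rot: [-2.488, -1.917, 0.001]
wrist_force: [1.2, 0.4, -0.4]
finger_gap: 1.0
finger_force: 0.0
pos [ 0.422  -0.2071  0.2382] yaw 75.23 shift [3.000e-04 1.000e-04 2.342e-01] turn z 0.33 F [ 1.25  0.39 -0.39] t 1.85
```

```bash
python3 -m inch '[0,0,0,0,0,0.036,-1,0,0,0,0,0,0.036,-1,0,0,0,0,0,0.036,-1,0,0,0,0,0,0.036,-1,0,0,0,0,0,0.036,-1,0,0,0,0,0,0.036,-1,0,0,0,0,0,0.01,-1,0,0,0,0,0,0.008,-1,0,0,0,0,0,0,-1]'
python3 -m inch '[0,0,0,0,0,0,1,0,0,0,0,0,0,1,0,0,0,0,0,0,1,0,0,0,0,0,0,1,0,0,0,0,0,0,1,0,0,0,0,0,0,1,0,0,0,0,0,0,1,0,0,0,0,0,0,1]'
python3 -m inch '[0,0,0,0,0,-0.01,1,0,0,0,0,0,-0.02,1,0,0,0,0,0,-0.03,1,0,0,0,0,0,-0.03,1,0,0,0,0,0,-0.03,1,0,0,0,0,0,0,1]'
python3 -c "
from h import *
a=np.radians(84.33);todo([.6013-.042*np.cos(a),.1142-.042*np.sin(a),.12],84.33)"
```

```text
t: 2.6
ee_pos: [0.4217, -0.207, 0.0039]
tcp_rot: [-2.491, -1.91, 0.001]
wrist_force: [0.5, 0.4, -0.1]
finger_gap: 0.999
finger_force: 0.0
t: 3.27
ee_pos: [0.4224, -0.2074, 0.0048]
tcp_rot: [2.492, 1.913, 0.0]
wrist_force: [-0.2, 0.2, 0.9]
finger_gap: 0.42
finger_force: 0.0
t: 3.77
ee_pos: [0.4257, -0.2091, 0.1307]
tcp_rot: [2.485, 1.908, 0.006]
wrist_force: [2.6, -0.8, -3.9]
finger_gap: 0.34
finger_force: 30.0
pos [ 0.4257 -0.2091  0.1307] yaw 75.04 shift [0.3163 0.0928 0.0108] turn z -9.29 F [ 2.64 -0.76 -3.92] t 3.77
```

```bash
python3 -m inch '[0,0,0,0.0351,0.0103,0,1,0,0,0,0.0351,0.0103,0,1,0,0,0,0.0351,0.0103,0,1,0,0,0,0.0351,0.0103,0,1,0,0,0,0.0351,0.0103,0,1,0,0,0,0.0351,0.0103,0,1,0,0,0,0.0351,0.0103,0,1,0,0,0,0.0351,0.0103,0,1,0,0,0,0.0351,0.0103,0,1,0,0,-4.65,0,0,0,1,0,0,-4.65,0,0,0,1,0,0,0,0,0,0,1,0,0,0,0,0,0,1]'
python3 - <<'E'
from h import *
todo([.6013,.1142,.12],84.33)
ims=[]
for n in("top","wrist"):
    C=cam(n);im,D=grab_frame(n); np.savez(f"{n}1.npz",im=im,D=D,K=C[0],R=C[1],t=C[2]); ims.append(im)
cv2.imwrite("pics/w1.png",np.hstack([cv2.resize(ims[0][60:240,160:400],(400,300)),cv2.resize(ims[1],(400,300))])[...,::-1])
E
```

```text
t: 4.85
ee_pos: [0.5918, 0.074, 0.1226]
tcp_rot: [-2.329, -2.105, 0.005]
wrist_force: [-0.7, 0.3, -5.0]
finger_gap: 0.336
finger_force: 30.0
pos [0.5918 0.074  0.1226] yaw 84.24 shift [0.041  0.0054 0.0025] turn z -0.09 F [-0.68  0.28 -4.96] t 4.85
```

View pics/w1.png

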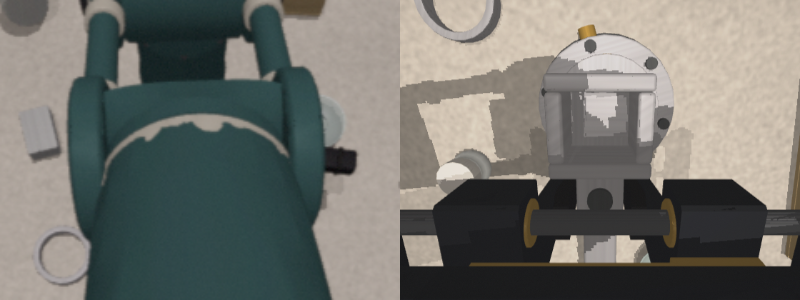

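Left, the top view: the arm hides the wrench. Right, the wrist view: the box end is held straight at about (600,125), with the plug head visible through its hole at about (605,115). I'll measure both from the wrist depth.

Run:
```python
from h import *
f=np.load("wrist1.npz"); im,D=f["im"],f["D"]; C=(f["K"],f["R"],f["t"]); P=cloud(C,D); Z=P[...,2]
print("campos",-C[1].T@C[2], "axis",C[1][2],C[0][0,0])
m=np.zeros(D.shape,bool); m[90:255,190:370]=1
print(np.histogram(Z[m],bins=np.arange(0,.2,.01)))
b=m&(Z>.145)&(Z<.18); p=P[b]; r=cv2.minAreaRect((p[:,:2]*1000).astype(np.float32)); print("box",b.sum(),r,p[:,2].mean())
A=np.c_[p[:,:2]-p[:,:2].mean(0),np.ones(len(p))]; print("tilt",np.linalg.lstsq(A,p[:,2],rcond=None)[0])
h=m&(Z>.088)&(Z<.1); p=P[h]; r=cv2.minAreaRect((p[:,:2]*1000).astype(np.float32)); print("head",h.sum(),r,p[:,2].mean())
cv2.imwrite("pics/w2.png",cv2.resize(im[80:270,180:380],(800,600) if 0 else (600,570),interpolation=cv2.INTER_CUBIC)[...,::-1])
```

```text
campos [0.59787876 0.14185424 0.26933295] axis [-0.02898994 -0.26364454 -0.96418418] 336.5290433852634
(array([ 1932,     0,     0,     0,   677,  4993,     0,     0,   200,
        3823,     4,   831,  1071,  1720, 12921,   430,     0,     0,
           0]), array([0.  , 0.01, 0.02, 0.03, 0.04, 0.05, 0.06, 0.07, 0.08, 0.09, 0.1 ,
       0.11, 0.12, 0.13, 0.14, 0.15, 0.16, 0.17, 0.18, 0.19]))
box 12377 ((594.931640625, 115.9009780883789), (55.9050178527832, 56.47681427001953), 84.36316680908203) 0.14867487193106535
tilt [-0.00358806  0.00084588  0.14867487]
head 3980 ((599.0400390625, 114.04759216308594), (34.450679779052734, 33.572288513183594), 84.29191589355469) 0.09256189627788775
```

View pics/w2.png

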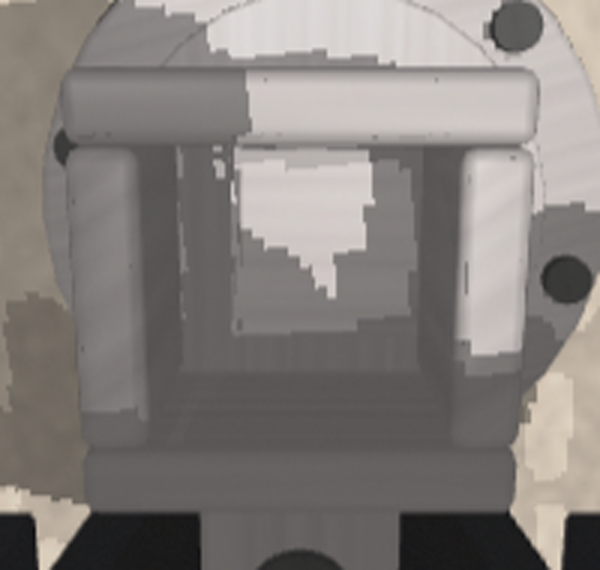

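The wrench hangs level with its yaw matched to the head. The head sits (+4.1, −1.9) mm from the box centre. I'll correct that, lower to just above the head and re-measure.

```bash
python3 -m inch '[0,0,0,-0.0014,0.0043,0,1,0,0,0,0,0,0.004,1,0,0,0,0,0,0.006,1,0,0,0,0,0,0,1,0,0,0,0,0,0,1,0,0,0,0,0,0,1]'
cat > m.py <<'E'
from h import *
s=read_state();C=cam("wrist");im,D=grab_frame("wrist"); P=cloud(C,D); Z=P[...,2]
m=np.zeros(D.shape,bool); m[90:255,190:370]=1
top=np.percentile(Z[m],95)
R=cv2.Rodrigues(np.array(s["tcp_rot"]))[0]
o=[]
for n,a,b in(("box",top-.008,top+.01),("head",.0915,.0945),("head2",.088,.0945)):
    p=P[m&(Z>a)&(Z<b)]; r=cv2.minAreaRect((p[:,:2]*1000).astype(np.float32)); print(n,len(p),np.round(r[0],2),np.round(r[1],1),round(r[2],2),round(np.median(p[:,2]),4)); o.append(r[0])
    q=(p-s["ee_pos"])@R*1000; print("   tool x,y 1/99%",np.percentile(q[:,0],[.5,99.5]).round(1),np.percentile(q[:,1],[.5,99.5]).round(1))
d=(np.array(o[2])-o[0])/1000; print("tool shift",(R.T@np.r_[d,0]).round(4)); print(s["ee_pos"],s["wrist_force"],s["t"])
E
python3 m.py
```

```text
t: 5.45
ee_pos: [0.5973, 0.072, 0.1144]
tcp_rot: [-2.328, -2.109, 0.001]
wrist_force: [0.5, -0.7, -4.7]
finger_gap: 0.338
finger_force: 30.0
box 13024 [599.79 112.31] [59.7 59. ] 84.39 0.1401
   tool x,y 1/99% [11.2 70.2] [-29.1  26.2]
head 3991 [600.46 114.6 ] [32.  33.9] 84.29 0.0928
   tool x,y 1/99% [26.8 58.6] [-17.   14.6]
head2 4526 [600.27 113.6 ] [34. 36.] 84.14 0.0927
   tool x,y 1/99% [24.8 58.6] [-18.9  16.6]
tool shift [ 0.0013  0.0004 -0.    ]
[0.5973252  0.07201957 0.11439638] [ 0.4606577  -0.66959097 -4.72243791] 5.45
```

```bash
python3 -m inch '[0,0,0,0.0003,0.0003,0.004,1,0,0,0,0,0,0.004,1,0,0,0,0,0,0.002,1,0,0,0,0,0,0.002,1,0,0,0,0,0,0.002,1,0,0,0,0,0,0,1]'
```

```text
t: 6.0
ee_pos: [0.5975, 0.0724, 0.1]
tcp_rot: [-2.328, -2.109, 0.001]
wrist_force: [-0.6, -0.0, -5.6]
finger_gap: 0.336
finger_force: 30.0
```

```bash
python3 -m inch '[0,0,0,0,0,0.003,1,0,0,0,0,0,0.003,1,0,0,0,0,0,0.003,1,0,0,0,0,0,0.003,1,0,0,0,0,0,0,1]'
python3 -m inch '[0,0,0,0,0,0.003,1,0,0,0,0,0,0.003,1,0,0,0,0,0,0.003,1,0,0,0,0,0,0.003,1,0,0,0,0,0,0.002,1,0,0,0,0,0,0,1]'
```

```text
t: 6.42
ee_pos: [0.5973, 0.0723, 0.0878]
tcp_rot: [-2.328, -2.109, 0.002]
wrist_force: [-0.7, -0.2, -5.3]
finger_gap: 0.337
finger_force: 30.0
t: 6.92
ee_pos: [0.5974, 0.0723, 0.0739]
tcp_rot: [-2.328, -2.109, 0.002]
wrist_force: [0.2, 0.6, -5.3]
finger_gap: 0.342
finger_force: 30.0
```

```bash
python3 -m inch '[0,0,0,0,0,0.001,1,0,0,0,0,0,0.001,1,0,0,0,0,0,0.001,1,0,0,0,0,0,0.0005,1,0,0,0,0,0,0,1]'
python3 -m inch '[0,0,0,0,0,0,-1,0,0,0,0,0,0,-1,0,0,0,0,0,0,-1,0,0,0,0,0,0,-1,0,0,0,0,0,0,-1,0,0,0,0,0,0,-1]'
python3 - <<'E'
from h import *
s=read_state();C=cam("wrist");im,D=grab_frame("wrist"); P=cloud(C,D); Z=P[...,2]
m=np.zeros(D.shape,bool); m[90:255,190:370]=1; top=np.median(Z[m&(Z>.085)])
print("median top z",top,np.histogram(Z[m],bins=np.arange(.04,.12,.005)),s["finger_gap"])
cv2.imwrite("pics/w3.png",im[...,::-1])
E
```

```text
t: 7.33
ee_pos: [0.5979, 0.0724, 0.0711]
tcp_rot: [-2.328, -2.109, 0.0]
wrist_force: [-0.6, -0.7, -6.2]
finger_gap: 0.335
finger_force: 30.0
t: 7.83
ee_pos: [0.5983, 0.0724, 0.0716]
tcp_rot: [2.328, 2.109, 0.001]
wrist_force: [-0.9, -0.0, 0.4]
finger_gap: 0.767
finger_force: 0.0
median top z 0.09501113242523065 (array([    0,   655,  1714,  4383,     0,     0,   140,   339,   681,
        1497,  9340, 10752,     0,     0,     0]), array([0.04 , 0.045, 0.05 , 0.055, 0.06 , 0.065, 0.07 , 0.075, 0.08 ,
       0.085, 0.09 , 0.095, 0.1  , 0.105, 0.11 , 0.115])) 0.7668502943472446
```

View pics/w3.png

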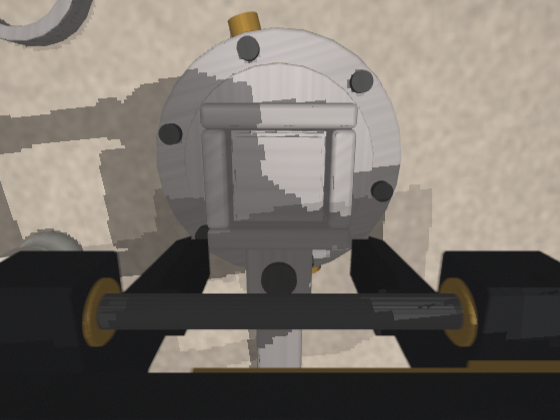

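The box end is fully down: its rim is at (280,165) with the head top inside it, top z about 0.0955. I'll back along the handle to the grip and form a loose fork around it.

```bash
python3 -m inch '[0,0,0,-0.02,0,0,-1,0,0,0,-0.035,0,0,-1,0,0,0,-0.035,0,0,-1,0,0,0,-0.033,0,0,-1,0,0,0,0,0,0.005,-1,0,0,0,0,0,0.005,-1,0,0,0,0,0,0,0.2,0,0,0,0,0,0,0.2,0,0,0,0,0,0,0.2,0,0,0,0,0,0,0.2,0,0,0,0,0,0,0.2,0,0,0,0,0,0,0.2,0,0,0,0,0,0,0.2,0,0,0,0,0,0,0.2]'
python3 -m inch '[0,0,2,0.0001,-0.0058,0,0.2,0,0,2,0.0001,-0.0058,0,0.2,0,0,2,0.0001,-0.0058,0,0.2,0,0,0,0,0,0,0.2]'
```

```text
t: 9.05
ee_pos: [0.5859, -0.0498, 0.0613]
tcp_rot: [2.328, 2.11, 0.0]
wrist_force: [-1.0, 0.6, -0.1]
finger_gap: 0.422
finger_force: 0.0
t: 9.38
ee_pos: [0.5681, -0.0473, 0.0613]
tcp_rot: [2.436, 1.983, 0.0]
wrist_force: [-0.2, 0.2, -0.5]
finger_gap: 0.396
finger_force: 0.0
```

```bash
python3 -m inch '[0,0,2,0.0001,-0.0058,0,0.2,0,0,2,0.0001,-0.0058,0,0.2,0,0,2,0.0001,-0.0058,0,0.2,0,0,0,0,0,0,0.2]'
python3 -c "
from h import *
im,D=grab_frame('wrist'); cv2.imwrite('pics/w4.png',im[...,::-1]); todo([.6025,.1146,.06],0); s=read_state(); print(s['wrist_torque'],s['joint_torque'])"
```

```text
t: 9.72
ee_pos: [0.5515, -0.0429, 0.0613]
tcp_rot: [2.536, 1.854, -0.0]
wrist_force: [0.1, -0.6, -1.0]
finger_gap: 0.401
finger_force: 0.0
pos [ 0.5518 -0.043   0.0613] yaw 72.43 shift [0.1656 0.0008 0.0014] turn z 72.43 F [ 0.55 -0.15  1.3 ] t 9.77
[-0.04462029 -0.07698334  0.01517783] [ 3.31765926e-02 -4.12445104e+01 -2.91244912e+01  5.53001580e-02
  7.48927065e-03  1.50981881e-01]
```

View pics/w4.png

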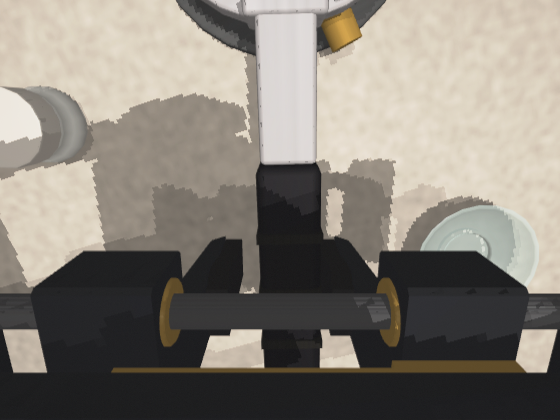

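The handle runs straight up the picture at column 288 inside the fork and is following it. Jar and dish are clear of it. Continuing.

```bash
python3 -m inch '[0,0,2,0.0001,-0.0058,0,0.2,0,0,2,0.0001,-0.0058,0,0.2,0,0,2,0.0001,-0.0058,0,0.2,0,0,0,0,0,0,0.2]'|sed -n '2p;4,5p'; python3 -c "
from h import *
s=read_state(); print(s['joint_torque'].round(2),s['wrist_torque'].round(3))"
```

```text
ee_pos: [0.5354, -0.0368, 0.0613]
wrist_force: [-0.6, 0.2, 0.0]
finger_gap: 0.405
[ 9.000e-02 -3.937e+01 -2.903e+01  9.000e-02  2.000e-02  3.900e-01] [ 0.025 -0.084  0.036]
```

```bash
python3 -m inch '[0,0,2,0.0001,-0.0058,0,0.2,0,0,2,0.0001,-0.0058,0,0.2,0,0,0,0,0,0,0.2,0,0,0,0,0,0,0.2]'|sed -n '2p;4,5p'; python3 -c "
from h import *
s=read_state(); print(s['joint_torque'].round(2),s['wrist_torque'].round(3))"
```

```text
ee_pos: [0.5253, -0.0319, 0.0613]
wrist_force: [-0.6, 0.4, -0.0]
finger_gap: 0.401
[  0.06 -38.44 -28.96   0.06  -0.     0.06] [ 0.021 -0.099  0.01 ]
```

```bash
python3 -m inch '[0,0,2,0.0001,-0.0058,0,0.2,0,0,2,0.0001,-0.0058,0,0.2,0,0,0,0,0,0,0.2]'|sed -n '2p;4,6p'
```

```text
ee_pos: [0.5149, -0.026, 0.0612]
wrist_force: [0.1, -0.6, -0.3]
finger_gap: 0.399
finger_force: 0.0
```

```bash
python3 -m inch '[0,0,2,0.0001,-0.0058,0,0.2,0,0,2,0.0001,-0.0058,0,0.2,0,0,0,0,0,0,0.2]'|sed -n '2p;4,6p'; python3 -c "
from h import *
todo([.6025,.1146,.06],0)"
```

```text
ee_pos: [0.5053, -0.0195, 0.0612]
wrist_force: [-0.5, -0.3, 0.3]
finger_gap: 0.4
finger_force: 0.0
pos [ 0.5053 -0.0195  0.0612] yaw 54.43 shift [0.1657 0.001  0.0012] turn z 54.43 F [-0.45 -0.26  0.35] t 10.93
```

```bash
python3 -m inch '[0,0,2,0.0001,-0.0058,0,0.2,0,0,2,0.0001,-0.0058,0,0.2,0,0,0,0,0,0,0.2]'|sed -n '2p;4,6p'
```

```text
ee_pos: [0.4961, -0.0125, 0.0612]
wrist_force: [-1.0, -0.4, 0.1]
finger_gap: 0.394
finger_force: 0.0
```

```bash
python3 -m inch '[0,0,2,0.0001,-0.0058,0,0.2,0,0,2,0.0001,-0.0058,0,0.2,0,0,0,0,0,0,0.2]'|sed -n '2p;4,6p'; python3 -c "
from h import *
todo([.6025,.1146,.06],0)"
```

```text
ee_pos: [0.4875, -0.0048, 0.0612]
wrist_force: [0.0, -0.4, -0.5]
finger_gap: 0.398
finger_force: 0.0
pos [ 0.4875 -0.0048  0.0612] yaw 46.46 shift [0.1657 0.0011 0.0013] turn z 46.46 F [ 0.02 -0.4  -0.52] t 11.43
```

```bash
python3 -m inch '[0,0,2,0.0001,-0.0058,0,0.2,0,0,2,0.0001,-0.0058,0,0.2,0,0,0,0,0,0,0.2]'|sed -n '2p;4,6p'
```

```text
ee_pos: [0.48, 0.0032, 0.0614]
wrist_force: [1.3, -2.4, -0.9]
finger_gap: 0.401
finger_force: 0.9
```

```bash
python3 -m inch '[0,0,2,0.0001,-0.0058,0,0.2,0,0,0,0,0,0,0.2]'|sed -n '2p;4,6p'
```

```text
ee_pos: [0.477, 0.0067, 0.0616]
wrist_force: [3.5, -6.8, -2.1]
finger_gap: 0.396
finger_force: 3.5
```

```bash
python3 -m inch '[0,0,3,0.0002,-0.0061,0,0.2,0,0,3,0.0002,-0.0061,0,0.2,0,0,0,0,0,0,0.2]'|sed -n '2p;4,6p'
python3 - <<'E'
from h import *
todo([.6025,.1146,.06],0)
im,D=grab_frame('wrist'); cv2.imwrite('pics/w5.png',im[...,::-1]); C=cam('wrist'); np.savez('w5.npz',im=im,D=D,K=C[0],R=C[1],t=C[2])
E
```

```text
ee_pos: [0.4699, 0.0164, 0.0617]
wrist_force: [3.6, -6.8, -2.8]
finger_gap: 0.401
finger_force: 3.9
pos [0.4699 0.0164 0.0617] yaw 34.48 shift [ 0.1649 -0.0059  0.0019] turn z 34.48 F [ 3.62 -6.75 -2.77] t 12.1
```

View pics/w5.png

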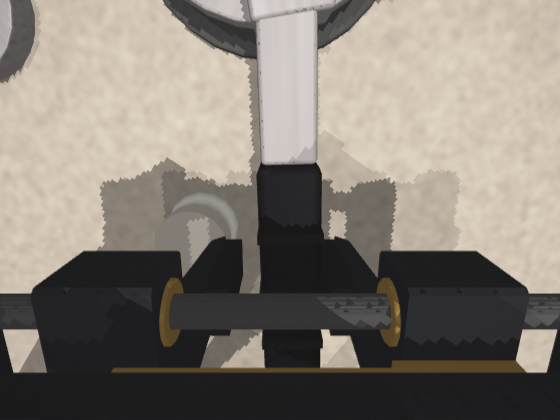

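The handle is visibly kinked against the neck at about (280,12). The geometry gives a bend of about 0.14 rad and the force is about 8 N. I'll nudge slightly further for margin, hold, then ease off.

```bash
python3 -m inch '[0,0,1.5,0.0001,-0.0031,0,0.2,0,0,0,0,0,0,0.2,0,0,0,0,0,0,0.2]'|sed -n '2p;4,6p'
python3 -c "
from h import *
todo([.6025,.1146,.06],0)"
```

```text
ee_pos: [0.4686, 0.0184, 0.0618]
wrist_force: [2.2, -6.7, -3.2]
finger_gap: 0.4
finger_force: 4.0
pos [0.4686 0.0184 0.0618] yaw 33.1 shift [ 0.1647 -0.0075  0.002 ] turn z 33.1 F [ 2.16 -6.7  -3.16] t 12.4
```

```bash
python3 -m inch '[0,0,-1.5,-0.0001,0.0031,0,0.2,0,0,-3,-0.0002,0.0061,0,0.2,0,0,-3,-0.0002,0.0061,0,0.2,0,0,-2,-0.0001,0.0058,0,0.2,0,0,-1.5,-0.0001,0.0043,0,0.2,0,0,0,0,0,0,0.2,0,0,0,0,0,0,0.2]'|sed -n '2p;4,6p'
```

```text
ee_pos: [0.4815, -0.0006, 0.0611]
wrist_force: [-0.4, -0.8, -0.2]
finger_gap: 0.401
finger_force: 0.0
```

```bash
python3 -m inch '[0,0,0,0,0,0,-0.3,0,0,0,0,0,0,-0.3,0,0,0,0,0,0,-0.3,0,0,0,0,0,0,-0.3,0,0,0,0,0,-0.01,-0.3,0,0,0,0,0,-0.02,-0.3,0,0,0,0,0,-0.03,-0.3,0,0,0,0,0,-0.03,-0.3,0,0,0,0,0,-0.03,-0.3,0,0,0,0,0,0,-0.3]'|sed -n '2p;4,6p'
python3 - <<'E'
from h import *
C=cam('wrist');im,D=grab_frame('wrist'); cv2.imwrite('pics/w6.png',im[...,::-1]); P=cloud(C,D);Z=P[...,2]
m=(np.hypot(P[...,0]-.6,P[...,1]-.114)<.05)&(Z>.07); print(np.histogram(Z[m],bins=np.arange(.07,.12,.005)))
b=m&(Z>.085); p=P[b]; A=np.c_[p[:,:2]-p[:,:2].mean(0),np.ones(len(p))]; print(np.linalg.lstsq(A,p[:,2],rcond=None)[0])
E
```

```text
ee_pos: [0.4859, -0.0005, 0.1889]
wrist_force: [1.2, 1.1, 0.6]
finger_gap: 0.654
finger_force: 0.0
(array([  68,  520, 1202,  200,  216,   28,    0,    0,    0]), array([0.07 , 0.075, 0.08 , 0.085, 0.09 , 0.095, 0.1  , 0.105, 0.11 ,
       0.115]))
[0.22574686 0.22023328 0.09055827]
```

View pics/w6.png

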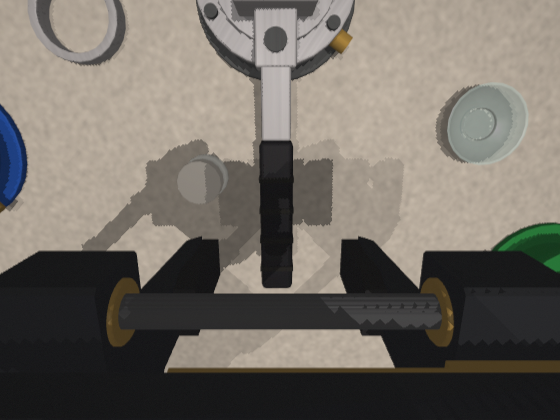

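The handle and neck are in line (column 276), the joint is straight, and the bystanders are untouched. One last depth check of the seating before handing in.

Run:
```python
from h import *
C=cam('wrist');im,D=grab_frame('wrist'); P=cloud(C,D);Z=P[...,2]
for v in(20,55,90,130,150,200,250,275): print(v,P[v,272:281].mean(0).round(4))
```

```text
20 [0.5727 0.0887 0.0802]
55 [0.5567 0.0734 0.0804]
90 [0.54   0.0574 0.0793]
130 [0.5197 0.0379 0.0795]
150 [0.5091 0.0278 0.0801]
200 [0.4811 0.001  0.08  ]
250 [ 0.4509 -0.028   0.0801]
275 [ 0.4345 -0.0436  0.0795]
```

The top of the handle is level at 0.080 all along, so the wrench is fully seated, flat and straight.

```bash
python3 -c "
from station import hand_in; print(hand_in())"
```

```text
the job is handed in; nothing more can be done
None
```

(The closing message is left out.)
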